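# Empty the block heater and hang the specimens on the weighing stand

## Task

Move the empty wire basket from the weighing stand's hook to the heater's hook, in front of the bores' exits, then push every specimen out of the cold heater block with the drift, from the side away from the basket, so that all of them drop into it, never touching a specimen with the fingers. Hang the loaded basket back on the weighing stand's hook and see that the drift ends up lying flat on its pink mat. On both trips keep the basket level and do not set it down, and leave the hand meter, the probe and the beakers where they are.

Things in the scene. Friction and masses are not known exactly. Their poses are not given: they have to be found in the camera images.
- heater: Fixed cold heater; origin on the table under the middle of its aluminium block: 150 (x) x 50 (y) mm, z 85 to 129 mm. Five bores along y, 21.5 mm wide, at x = -52, -26, 0, 26, 52 mm, z 107 mm; entries on face y = -25, exits on y = +25 mm. The -y side is clear for the drift. At +y, behind the basket's place, a panel from y = 126 mm, z to 114 mm (prong holders to 130). Base plate 14 mm thick, y -55 to 145.
- heater_hook (a point): Seat of the heater's hook, at y = 76 mm of the heater, 150 mm above the table: where the middle of the basket's bar must hang to catch the specimens. Axes as the heater's. Two 6 mm wire prongs at x = +-95 mm, just outside the basket's ends, come from the panel at +y, each ending in a V open upwards (36 mm wide, wire axis to 8 mm above the seat). The bar is lowered straight down into both Vs, along x (either way round).
- scale: Fixed weighing stand; origin on the table below its hook seat. Green base plate 220 (x) x 240 (y) x 12 mm; red sensor box 210 (x) x 45 (y) mm, centred at y = +135 mm, z 115 to 215 mm, with a thin rod on top to 285 mm.
- scale_hook (a point): Seat of the weighing stand's hook, 150 mm above the table: where the middle of the basket's bar hangs at the start and must hang at the end. Axes as the stand's. Same pair of V prongs as the heater's, at x = +-95 mm, coming from the red box at +y; the bar lies along x in both Vs and lifts straight up out of them.
- basket: Steel wire basket, 160 (x) x 78 (y) mm, walls 50 mm high and 3 mm thick, about 0.28 kg empty. Origin under the middle of its floor, z up when level. It hangs with its floor 35 mm above the table.
- basket_bar (a point): Middle of the basket's carrying bar, 115 mm above the basket's underside: round, 8 mm thick, along the basket's x, 214 mm long, fixed rigidly to the basket by an upright at x = +-78 mm; its ends stick out past the uprights and lie in the hook's Vs.
- basket_grip (a point): Middle of the blue handle block of the basket: 32 (x) x 16 (y) x 36 (z) mm, on the middle of the bar, its centre 12 mm above the bar's axis. Grasp from above across its 16 mm thickness (basket's y).
- mat: Fixed pink mat on the table, 200 (x) x 260 (y) mm, 2 mm thick; origin at the middle of its underside. Home of the drift.
- drift_grip (a point): Drift: orange square handle 24 x 24 x 80 mm, with a steel rod 12 mm thick and 120 mm long out of its front end; 0.15 kg. This point is on its axis, 20 mm behind the handle's front end, near its centre of mass. The rod points along +y, its tip 140 mm ahead. z is up as it lies on its mat at the start (any side may be up later); axis 12 mm above what it lies on.
- drift_tip (a point): Centre of the flat end of the drift's rod, 140 mm ahead of drift_grip along +y.
- bore0 (a point): Centre of the entry mouth of bore 0, one end of the row (at x = -52 mm of the heater) on the heater's -y face. Axes as the heater's: the bore runs 50 mm along +y. The drift goes in along +y.
- bore4 (a point): Centre of the entry mouth of bore 4, one end of the row (at x = 52 mm of the heater) on the heater's -y face. Axes as the heater's: the bore runs 50 mm along +y. The drift goes in along +y.
- spec_alu_center (a point): Centre of the bright aluminium specimen: cylinder 20 mm thick, 34 mm long, axis along y. May be absent. Starts spring-clamped in any one of the bores: back end 20 mm inside the entry, front end 4 mm out of the exit. A steady push of 3 to 15 N moves it; it drops into the basket when the drift tip is 45 to 54 mm past the entry face.
- spec_steel_center (a point): Centre of the dark steel specimen: cylinder 20 mm thick, 34 mm long, axis along y. May be absent. Starts spring-clamped in any one of the bores: back end 20 mm inside the entry, front end 4 mm out of the exit. A steady push of 3 to 15 N moves it; it drops into the basket when the drift tip is 45 to 54 mm past the entry face.
- spec_brass_center (a point): Centre of the yellow brass specimen: cylinder 20 mm thick, 34 mm long, axis along y. May be absent. Starts spring-clamped in any one of the bores: back end 20 mm inside the entry, front end 4 mm out of the exit. A steady push of 3 to 15 N moves it; it drops into the basket when the drift tip is 45 to 54 mm past the entry face.
- spec_copper_center (a point): Centre of the red copper specimen: cylinder 20 mm thick, 34 mm long, axis along y. May be absent. Starts spring-clamped in any one of the bores: back end 20 mm inside the entry, front end 4 mm out of the exit. A steady push of 3 to 15 N moves it; it drops into the basket when the drift tip is 45 to 54 mm past the entry face.
- spec_pvc_center (a point): Centre of the mid-grey plastic specimen: cylinder 20 mm thick, 34 mm long, axis along y. May be absent. Starts spring-clamped in any one of the bores: back end 20 mm inside the entry, front end 4 mm out of the exit. A steady push of 3 to 15 N moves it; it drops into the basket when the drift tip is 45 to 54 mm past the entry face.
- meter: Bystander, loose: black hand meter, 60 x 110 x 30 mm; origin under its middle. Leave it alone.
- beaker: Bystander, loose: frosted plastic beaker beside the heater, 64 mm wide, 75 mm high; origin under its middle. Leave it alone.
- probe: Bystander, loose: blue thermometer probe, 22 mm wide, 16 mm high, 135 mm long; origin under its middle. Leave it alone.
Mind the look-alikes: they are no part of the job. What is shaped like the part that bears drift_grip but yellow is not meant.

How it is judged:
By the outcome, as a careful person would: the job done as asked, in the order asked, and still so for the second after the job is handed in, with the robot touching nothing.
Of spec_alu, spec_steel, spec_brass, spec_copper, spec_pvc only 3 to 5 are there at a start; the rules pass over those that are not, and their reading is None.
At some moment in a run one of drift may be knocked a few centimetres aside while the robot is not near it.
It also fails if it takes over 208 s, if anything falls off the work surface, if the arm or the gripper's body presses on something with over 40 N, if the wrist force passes 120 N, or if a joint passes its speed limit or range.

## Robot

A 7-joint arm with a two-finger parallel gripper is mounted at the origin on the work surface. World frame = base frame: x ahead of the robot, y to its left, z up, the work surface at z = 0. Lengths are in m, angles in rad, forces in N, time in s.
With the tool pointing down it reaches from about 0.4 to 0.85 m from the base axis. Payload 10.4 kg.
Tool frame: the origin (TCP) lies where the fingers leave the gripper's body, on its centre line; the fingertips stand 73 mm ahead of it and the grasp point (between the pads) lies 54 mm ahead of it; z points along the fingers, y is the line along which they close (so a half turn about z gives the same grasp; the last joint's range is limited). The gripper opens to 85 mm and grips with 20 to 120 N. Pads are 22 mm wide; open, the fingers measure 114 mm over their backs; the gripper's body (76 mm by 85 mm) begins 54 mm behind the grasp point. The pads swing forward as they close: fully open they stand 13 mm farther back than shut.
Start: joints at [-1.306, 0.332, -0.065, 1.46, 0.022, 1.35, -0.088], TCP at [0.177, 0.599, 0.304] pointing down, gripper open.
Joint ranges: [-2.6, 2.6], [-0.5, 2.12], [-1.47, 1.34], [0.16, 2.42], [-1.27, 4.41], [0.06, 2.06], [-2.6, 2.6]. Speed limits (rad/s): [2.22, 2.22, 2.79, 2.79, 3.14, 3.14, 3.14].

## Interface

Orientations are given as a unit quaternion [x, y, z, w].
In Python, from workcell import manip, camera gives the robot as it stands. The module is installed in compiled form; this text tells all that it offers.
- The arm moves only by the shell command python3 -m creep 'ROWS' [OPENING] [FORCE]. ROWS is JSON, a list of rows, each a list of 2 entries, a list of its own where there are three numbers: the shift along the tool's x, y, z in mm, then the turn about the tool's z in rad. In form: [[[tx, ty, tz], twist], ...]. A call has 1 to 5 rows; each row is the pose to reach, as a shift and turn from the pose commanded when the call began, along the tool's axes at that moment; what a row does not reach only later rows make up. A row lasts 1/12 s, in which the tool goes at most 41.7 mm and 7.16 degrees, less where a joint would pass 70% of its speed; a pose out of reach is approached as far as the arm can. A call with a gripper value outside its range is refused whole. OPENING is the opening, from 0 (shut) to 1 (fully open), set as the call begins (- or left out, the last holds). The fingers move at their own pace and stop on an object; FORCE is the grip in N (left out, the last holds). Time passes only in rows, so rows that repeat a pose let the fingers close. It gives the time, the measured TCP pose, the force, the opening and the grip force at its end, in the units of the state.
- manip.get_obs(): the state, without advancing time (a new reading comes with each control period).
- camera(name): name is "scene" or "top" or "wrist"; returns a dict with "pixels" (400x640x3 uint8, red, green, blue), "z_map" (400x640 float32, m along the optical axis (not along the pixel's ray), 0 where there is no reading), "fx", "fy", "cx", "cy" (pixels), "extrinsics" (4x4, takes a point from world to camera coordinates). Camera axes: x right, y down, z forward; pixel columns grow to the right and rows downward; lengths in m; the calibration is good to about 2 mm. A picture is of the moment at which its call begins.
- manip.hand_in(): hands the job in; it is judged then, once.
The state is a dict: "clock": time; "joint_pos": joint angles; "joint_velocities": joint speeds; "tau": joint torques, N m; "position": TCP position; "ee_rot": TCP orientation; "ft_force": force on the tool from outside, world axes, zero at the start; "torque": the same for the moment, N m; "grip_width": opening from 0.0 (shut) to 1.0 (fully open); "grasp_force": force on a finger pad.
Only numpy, scipy, OpenCV 4.12 (cv2) and the standard library are available. Lean on these libraries where they do the work, as an engineer would, in place of code of your own. Each camera call takes 0.05 s, during which the arm holds its last target. There are 200 camera calls.

## Working session

There is one attempt and no reset: what is moved stays moved. The work goes in short steps, Python scripts to look and compute and a shell command to move; the robot and the scene stay as the last step left them, time stands still between calls to the robot, and variables do not carry over. Pictures are saved under pics/ and viewed, at most 15 in all, crops included, and the job is handed in when it is done.

```bash
mkdir -p pics; cat > h.py <<'E'
import numpy as np, cv2
from workcell import manip, camera
from scipy.spatial.transform import Rotation as R
def snap(name,fn=None):
    c=camera(name)
    if fn: cv2.imwrite('pics/'+fn,c['pixels'][:,:,::-1])
    return c
def world(c):
    z=c['z_map'];v,u=np.mgrid[0:400,0:640]
    P=np.stack([(u-c['cx'])/c['fx']*z,(v-c['cy'])/c['fy']*z,z,np.ones_like(z)],-1)
    W=P@np.linalg.inv(c['extrinsics']).T
    W[z==0]=np.nan
    return W[...,:3]
def st():
    s=manip.get_obs(); print({k:np.round(s[k],4).tolist() for k in ['clock','joint_pos','position','ee_rot','ft_force','grip_width','grasp_force']}); return s
E
python3 - <<'E'
from h import *
st()
for n in ['scene','top']:
    c=snap(n,n+'0.png'); np.savez(n+'0.npz',**c); print(n,np.round(np.linalg.inv(c['extrinsics']),3).tolist(),c['fx'])
E
```

```text
{'clock': 0.0, 'joint_pos': [-1.3056, 0.3329, -0.0647, 1.4609, 0.0216, 1.3499, -0.0885], 'position': [0.1773, 0.599, 0.3031], 'ee_rot': [0.1434, 0.9897, -0.0007, -0.0001], 'ft_force': [-0.0046, 0.2301, 0.3095], 'grip_width': 0.9937, 'grasp_force': 0.0}
scene [[-0.583, 0.61, -0.536, 1.064], [0.812, 0.431, -0.393, 0.444], [-0.008, -0.664, -0.747, 0.938], [0.0, 0.0, 0.0, 1.0]] 436.79625674065016
top [[-0.028, -0.983, 0.181, 0.23], [-1.0, 0.03, 0.006, 0.005], [-0.012, -0.181, -0.983, 1.463], [0.0, 0.0, 0.0, 1.0]] 457.49534591461247
```

View pics/top0.png

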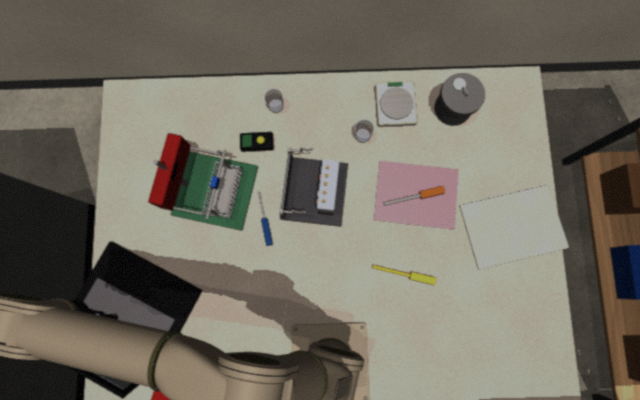

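View pics/scene0.png

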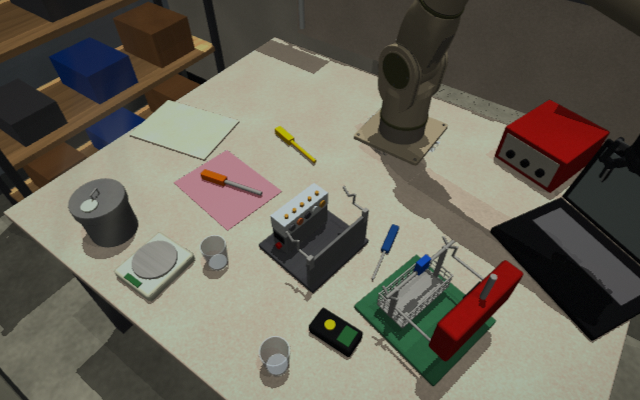

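The top view shows the heater at (325,188), the stand with basket at (210,190) with its blue handle at (214,182), and the pink mat at (417,195). The orange drift is on the mat with its handle at (431,192). Two things look like the drift: the orange tool (431,192), and the yellow one off the mat (420,278), which is the look-alike. The orange one fits, since it is orange and on the pink mat.

```bash
python3 - <<'E'
from h import *
def rect(P,n):
    r=cv2.minAreaRect(P[:,:2].astype(np.float32)*1000); print(n,len(P),np.round(r[0],1),np.round(r[1],1),round(r[2],1),'z med/max',np.round(np.median(P[:,2])*1000,1),np.round(P[:,2].max()*1000,1))
for n in ['top','scene']:
    c=dict(np.load(n+'0.npz')); W=world(c); hsv=cv2.cvtColor(c['pixels'],cv2.COLOR_RGB2HSV); H,S,V=[hsv[...,i].astype(int) for i in range(3)]
    x,y,z=[W[...,i] for i in range(3)]
    print(n)
    reach=(x>0.3)&(x<0.9)
    rect(W[reach&(H>165)&(S<150)&(S>40)&(V>120)&(z<.02)&(y<-.05)],'mat')
    rect(W[reach&(H<14)&(S>170)&(V>120)&(z<.05)&(y<-.05)],'orange')
    rect(W[reach&(abs(H-115)<10)&(S>150)&(z>.12)&(z<.2)],'bluehandle')
    rect(W[(x>.4)&(x<.7)&(y<0.1)&(y>-.1)&(abs(z-.129)<.006)],'block')
    rect(W[reach&((H<8)|(H>172))&(S>150)&(abs(z-.215)<.012)],'redtop')
    rect(W[reach&(abs(H-70)<20)&(S>80)&(z<.03)&(y>.2)&(V>30)],'green')
    # rod of drift: 
    rect(W[reach&(y<-.05)&(y>-.4)&(z>.008)&(z<.03)&(x>.45)&(x<.65)],'driftall')
c=dict(np.load('top0.npz'));im=c['pixels'][110:240,140:470,::-1]
cv2.imwrite('pics/crop0.png',cv2.resize(im,None,fx=2.4,fy=2.4,interpolation=cv2.INTER_CUBIC))
E
```

```text
top
mat 4257 [ 514.3 -298.3] [257.2 198. ] 81.4 z med/max 2.2 18.9
orange 150 [ 514.3 -343.9] [21.8 74.8] 11.7 z med/max 25.9 36.0
bluehandle 71 [534.2 317.9] [15.9 31.3] 75.2 z med/max 180.0 185.7
block 797 [544.   26.4] [147.2 202.8] 90.0 z med/max 129.0 135.0
redtop 1101 [566.8 446.9] [ 45.6 206.3] 76.1 z med/max 214.5 222.4
green 2668 [593.1 343.9] [232.4 311.1] 76.1 z med/max 12.2 29.9
driftall 743 [ 549.4 -223.9] [347.5 197.7] 90.0 z med/max 16.3 29.7
scene
mat 3770 [ 515.3 -298.6] [263.3 201.1] 82.1 z med/max 1.9 19.6
orange 52 [ 517.8 -343.7] [23.4 77.9] 14.4 z med/max 25.7 30.4
bluehandle 189 [537.3 320. ] [16.3 31.7] 74.8 z med/max 176.9 183.4
block 1029 [546.9  27.2] [198.  144.6] 0.2 z med/max 128.8 134.9
redtop 2358 [571.6 449.5] [ 45.8 208.8] 76.2 z med/max 214.4 220.1
green 4500 [593.  347.3] [239.3 308.3] 76.7 z med/max 11.8 30.0
driftall 547 [ 532.6 -209.3] [350.4 110.4] 75.4 z med/max 17.8 29.8
```

View pics/crop0.png

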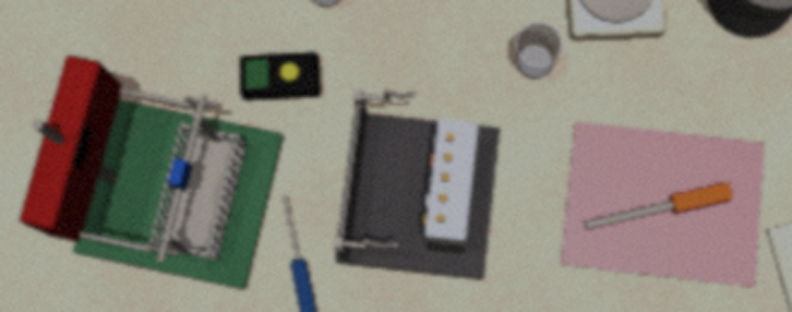

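The crop confirms it: the orange drift lies on the pink mat, handle at crop (702,197) and tip at (587,226). The blue handle is at (180,172), and five orange dots mark the bores on the block at x≈445. Next I compute the heater and drift poses and the first move.

```bash
cat >> h.py <<'E'
def go(pos,yang=None,n=''):
    """print tool-frame shift (mm) and twist to bring TCP to pos (m) with tool y along world angle yang (deg, mod 180)"""
    s=manip.get_obs(); M=R.from_quat(s['ee_rot']).as_matrix()
    d=M.T@(np.array(pos)-s['position'])*1000
    a=np.degrees(np.arctan2(M[1,1],M[0,1])); tw=0
    if yang is not None: tw=-np.radians((yang-a+90)%180-90)
    print(n,'shift',np.round(d,1),'twist',round(tw,4),'yang now',round(a,2),'tilt z',np.round(M[:,2],4))
E
python3 - <<'E'
from h import *
from scipy.spatial import cKDTree
for n in ['top','scene']:
    c=dict(np.load(n+'0.npz')); W=world(c); hsv=cv2.cvtColor(c['pixels'],cv2.COLOR_RGB2HSV); H,S,V=[hsv[...,i].astype(int) for i in range(3)]
    x,y,z=[W[...,i] for i in range(3)]
    def rect(m,l):
        m=cv2.morphologyEx(m.astype(np.uint8),cv2.MORPH_OPEN,np.ones((3,3)));k,L,s,_=cv2.connectedComponentsWithStats(m);m=L==1+np.argmax(s[1:,4])
        r=cv2.minAreaRect(W[m][:,:2].astype(np.float32)*1000);print(n,l,m.sum(),np.round(r[0],1),np.round(r[1],1),round(r[2],2))
    rect((x>.42)&(x<.68)&(y<.03)&(y>-.1)&(abs(z-.129)<.005),'block')
    rect((x>.4)&(x<.7)&(y<.15)&(y>-.12)&(abs(z-.014)<.004)&(V<110),'base')
    m=(x>.4)&(x<.62)&(y<-.1)&(y>-.28)&(S<60)&(z<.03)&(z>0.0)&(V<190)
    P=W[m]; 
    if len(P)>5: print('rod',len(P),P.mean(0).round(3),P[np.argmax(P[:,1])].round(4))
go([.5355,.319,.316],76,'handle')
E
```

```text
top block 647 [527.1 -12.5] [ 49.8 151.8] 81.81
top base 84 [449.   93.9] [48.5 26.4] 86.94
rod 2413 [ 0.509 -0.197  0.004] [ 0.5998 -0.1     0.0048]
scene block 944 [527.9 -10.3] [ 52.8 152.4] 81.48
scene base 896 [502.6  36.5] [ 73.3 145. ] 84.54
rod 861 [ 0.508 -0.165  0.004] [ 0.548  -0.1006  0.0025]
handle shift [-422.9 -166.9  -12.6] twist -0.0434 yang now 73.51 tilt z [-3.0e-04 -1.2e-03 -1.0e+00]
```

```bash
python3 -m creep '[[[0,0,-30],0],[[-20,-8,-60],0],[[-50,-20,-70],0],[[-85,-34,-70],0],[[-120,-48,-70],0]]' 1 | tail -3
python3 -m creep '[[[-37,-15,0],0],[[-74,-29,0],0],[[-111,-44,0],0],[[-148,-58,0],0],[[-180,-71,0],0]]'
python3 -m creep '[[[-37,-15,0],0],[[-74,-29,10],-0.02],[[-105,-40,20],-0.043],[[-123,-48,30],-0.043],[[-123,-48,30],-0.043]]'
python3 - <<'E'
from h import *
st(); go([.5355,.319,.316],76,'handle')
c=snap('wrist','w1.png'); np.savez('w1.npz',**c)
E
```

```text
ft_force: [1.6, 0.2, -0.6]
grip_width: 1.001
grasp_force: 0.0
clock: 0.93
position: [0.4332, 0.3978, 0.3737]
ee_rot: [0.144, 0.99, -0.0, 0.0]
ft_force: [0.7, 0.6, 0.1]
grip_width: 0.996
grasp_force: 0.0
clock: 1.35
position: [0.5387, 0.3139, 0.3411]
ee_rot: [0.126, 0.992, -0.002, -0.001]
ft_force: [0.2, -0.0, -0.4]
grip_width: 1.001
grasp_force: 0.0
{'clock': 1.35, 'joint_pos': [-0.7627, 0.3132, 0.2069, 1.4176, -0.0612, 1.4211, 0.7626], 'position': [0.5387, 0.3139, 0.3411], 'ee_rot': [0.1257, 0.9921, -0.0023, -0.0005], 'ft_force': [0.2227, -0.0392, -0.4421], 'grip_width': 1.0012, 'grasp_force': 0.0}
handle shift [ 4.3  4.2 25. ] twist -0.0077 yang now 75.56 tilt z [-0.0016 -0.0044 -1.    ]
```

View pics/w1.png

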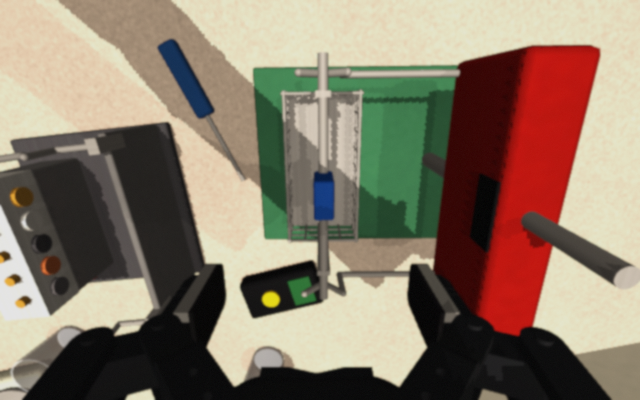

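The wrist view shows the basket from above with its blue handle at (323,197). At left are the heater's exits: brass (20,197), bright (30,220), dark (40,243), copper (50,265) and dark (60,287).

```bash
python3 - <<'E'
from h import *
c=dict(np.load('w1.npz')); W=world(c); hsv=cv2.cvtColor(c['pixels'],cv2.COLOR_RGB2HSV); H,S,V=[hsv[...,i].astype(int) for i in range(3)]
x,y,z=[W[...,i] for i in range(3)]
def rect(m,l):
    m=m.astype(np.uint8);k,L,s,_=cv2.connectedComponentsWithStats(m);m=L==1+np.argmax(s[1:,4])
    r=cv2.minAreaRect(W[m][:,:2].astype(np.float32)*1000);print(l,m.sum(),np.round(r[0],1),np.round(r[1],1),round(r[2],2),W[m][:,2].mean().round(4))
rect((abs(H-115)<12)&(S>120)&(z>.174)&(z<.19)&(x>.45),'handletop')
rect((abs(z-.150)<.010)&(x>.4)&(x<.7)&(y>.27)&(y<.37),'bar')
rect((abs(z-.129)<.004)&(y<.1),'block')
E
```

```text
handletop 773 [534.4 319.8] [14.6 31.3] 76.26 0.1798
bar 1587 [476.5 338.3] [38.1 91.8] 85.54 0.1534
block 3147 [535.  -11.3] [ 52.7 134.5] 81.57 0.1287
```

```bash
python3 - <<'E'
from h import *
go([.5345,.3197,.216],76)
E
```

```text
shift [  3.    2.9 126.1] twist -0.005 yang now 75.71 tilt z [-0.0019 -0.0026 -1.    ]
```

```bash
python3 -m creep '[[[3,3,30],-0.005],[[3,3,60],-0.005],[[3,3,90],-0.005],[[3,3,110],-0.005],[[3,3,110],-0.005]]' >/dev/null
python3 - <<'E'
from h import *
st();go([.5345,.3197,.216],76)
E
```

```text
{'clock': 1.8167, 'joint_pos': [-0.7668, 0.3757, 0.1862, 1.5719, -0.0733, 1.208, 0.7662], 'position': [0.5306, 0.3231, 0.2294], 'ee_rot': [0.1186, 0.9929, -0.0022, -0.0029], 'ft_force': [-0.2819, 0.1048, -0.4802], 'grip_width': 0.9993, 'grasp_force': 0.0}
 shift [-4.6 -2.3 13.4] twist 0.0066 yang now 76.38 tilt z [-0.0063 -0.0037 -1.    ]
```

```bash
python3 -m creep '[[[0,0,0],0],[[0,0,0],0],[[0,0,0],0]]' >/dev/null
python3 - <<'E'
from h import *
st();go([.5345,.3197,.216],76)
E
```

```text
{'clock': 2.0667, 'joint_pos': [-0.7659, 0.3707, 0.1881, 1.5639, -0.0729, 1.2106, 0.7666], 'position': [0.5339, 0.3236, 0.2362], 'ee_rot': [0.1194, 0.9928, 0.0012, 0.0011], 'ft_force': [0.4897, -0.6394, 0.0371], 'grip_width': 1.0012, 'grasp_force': 0.0}
 shift [-1.5 -3.7 20.2] twist 0.005 yang now 76.29 tilt z [ 0.0025  0.0021 -1.    ]
```

```bash
python3 -m creep '[[[-1,-3,10],0],[[-1,-3,18],0],[[-1,-3,18],0],[[-1,-3,18],0],[[-1,-3,18],0]]' >/dev/null
python3 - <<'E'
from h import *
st();go([.5345,.3197,.216],76)
E
python3 -m creep '[[[0,0,0],0],[[0,0,0],0],[[0,0,0],0],[[0,0,0],0],[[0,0,0],0]]' 0 60
```

```text
{'clock': 2.4833, 'joint_pos': [-0.7605, 0.3847, 0.187, 1.5896, -0.0758, 1.1744, 0.7734], 'position': [0.5337, 0.3196, 0.2159], 'ee_rot': [0.1196, 0.9928, 0.0, -0.0001], 'ft_force': [-0.3596, 0.6702, -0.2277], 'grip_width': 1.0002, 'grasp_force': 0.0}
 shift [-0.8  0.3 -0.1] twist 0.0045 yang now 76.26 tilt z [-1.e-04  1.e-04 -1.e+00]
clock: 2.9
position: [0.5337, 0.3196, 0.216]
ee_rot: [0.12, 0.993, 0.0, 0.0]
ft_force: [-0.4, -0.6, -0.2]
grip_width: 0.297
grasp_force: 0.0
```

```bash
python3 -m creep '[[[0,0,0],0],[[0,0,0],0],[[0,0,0],0],[[0,0,0],0],[[0,0,0],0]]' 0 60
python3 -m creep '[[[0,0,-4],0],[[0,0,-8],0],[[0,0,-14],0],[[0,0,-20],0],[[0,0,-20],0]]' 
python3 - <<'E'
from h import *
s=st()
t=np.radians(-8.3); Rz=np.array([[np.cos(t),-np.sin(t)],[np.sin(t),np.cos(t)]])
hk=np.array([.5275,-.0115])+Rz@[0,.076]; print('hook',hk)
E
```

```text
clock: 3.32
position: [0.5337, 0.32, 0.2161]
ee_rot: [0.119, 0.993, 0.0, 0.0]
ft_force: [0.2, 1.7, -0.3]
grip_width: 0.18
grasp_force: 60.0
clock: 3.73
position: [0.5342, 0.3197, 0.2376]
ee_rot: [0.12, 0.993, 0.001, 0.001]
ft_force: [-0.1, 0.5, -2.1]
grip_width: 0.183
grasp_force: 59.7
{'clock': 3.7333, 'joint_pos': [-0.7625, 0.3666, 0.1899, 1.5665, -0.0723, 1.2135, 0.771], 'position': [0.5342, 0.3197, 0.2376], 'ee_rot': [0.1197, 0.9928, 0.0006, 0.0007], 'ft_force': [-0.1455, 0.5379, -2.1363], 'grip_width': 0.1834, 'grasp_force': 59.6573}
hook [0.53847107 0.06370396]
```

```bash
python3 -m creep '[[[0,0,-15],0],[[0,0,-35],0],[[0,0,-60],0],[[0,0,-85],0],[[0,0,-105],0]]' | grep -E 'pos|force'
python3 -m creep '[[[0,0,-13],0],[[0,0,-20],0],[[0,0,-20],0],[[0,0,-20],0]]'  | grep -E 'pos|force'
python3 - <<'E'
from h import *
s=st(); go([.5385,.0637,.3625],81.75)
c=snap('scene'); np.savez('s2.npz',**c); t=snap('top'); np.savez('t2.npz',**t)
for n,c in (('scene',c),('top',t)):
    for z in (.15,):
        W=world(c); x,y,zz=[W[...,i] for i in range(3)]
        # heater-frame points of prongs
        th=np.radians(-8.3); o=np.array([.5275,-.0115])
        X=np.cos(th)*(x-o[0])+np.sin(th)*(y-o[1]); Y=-np.sin(th)*(x-o[0])+np.cos(th)*(y-o[1])
        m=(zz>.137)&(zz<.185)&(abs(X)<.13)&(Y>.03)&(Y<.14)
        for sg in (-1,1):
            q=m&(X*sg>.07); P=np.c_[X[q],Y[q],zz[q]]*1000
            if len(P): print(n,sg,len(P),'X',np.median(P[:,0]).round(1),'Y',P[:,1].min().round(1),P[:,1].max().round(1)); print(P[np.argsort(P[:,1])][::max(1,len(P)//14)].round(0).tolist())
E
```

```text
position: [0.5338, 0.3195, 0.343]
ft_force: [-0.0, 0.8, -3.1]
grasp_force: 59.7
position: [0.5336, 0.3195, 0.3603]
ft_force: [-0.0, 0.6, -3.9]
grasp_force: 59.7
{'clock': 4.4833, 'joint_pos': [-0.77, 0.3017, 0.2024, 1.3921, -0.0602, 1.4544, 0.7615], 'position': [0.5336, 0.3195, 0.3603], 'ee_rot': [0.1196, 0.9928, -0.0002, -0.0002], 'ft_force': [-0.0079, 0.6127, -3.8535], 'grip_width': 0.1809, 'grasp_force': 59.663}
 shift [ -65.5 -247.3   -2.2] twist -0.0958 yang now 76.26 tilt z [-5.e-04 -3.e-04 -1.e+00]
scene -1 53 X -93.4 Y 56.5 96.6
[[-95.0, 57.0, 159.0], [-94.0, 61.0, 160.0], [-93.0, 62.0, 157.0], [-93.0, 66.0, 150.0], [-93.0, 68.0, 155.0], [-96.0, 69.0, 153.0], [-97.0, 72.0, 147.0], [-90.0, 75.0, 151.0], [-96.0, 76.0, 144.0], [-94.0, 81.0, 149.0], [-94.0, 84.0, 152.0], [-91.0, 90.0, 155.0], [-94.0, 91.0, 143.0], [-93.0, 94.0, 159.0], [-93.0, 94.0, 149.0], [-91.0, 95.0, 159.0], [-95.0, 96.0, 149.0], [-91.0, 96.0, 145.0]]
scene 1 61 X 96.2 Y 56.5 98.8
[[95.0, 57.0, 159.0], [96.0, 60.0, 159.0], [95.0, 63.0, 157.0], [95.0, 65.0, 155.0], [94.0, 68.0, 157.0], [97.0, 70.0, 154.0], [93
[... 254 characters left out ...]
1.0], [-96.0, 59.0, 158.0], [-97.0, 61.0, 162.0], [-96.0, 65.0, 154.0], [-96.0, 68.0, 149.0], [-99.0, 71.0, 148.0], [-94.0, 71.0, 152.0], [-96.0, 74.0, 143.0], [-97.0, 77.0, 148.0], [-97.0, 80.0, 148.0], [-98.0, 82.0, 149.0], [-98.0, 85.0, 151.0], [-92.0, 86.0, 151.0], [-96.0, 88.0, 153.0], [-95.0, 91.0, 160.0], [-95.0, 93.0, 163.0]]
top 1 32 X 93.4 Y 55.3 94.5
[[94.0, 55.0, 160.0], [96.0, 58.0, 161.0], [94.0, 61.0, 157.0], [93.0, 64.0, 158.0], [95.0, 68.0, 151.0], [96.0, 71.0, 147.0], [96.0, 74.0, 145.0], [93.0, 77.0, 144.0], [94.0, 80.0, 150.0], [93.0, 82.0, 152.0], [94.0, 85.0, 158.0], [92.0, 88.0, 152.0], [93.0, 89.0, 138.0], [95.0, 91.0, 161.0], [92.0, 92.0, 143.0], [93.0, 94.0, 159.0]]
```

```bash
python3 -m creep '[[[-3,-10,0],0],[[-8,-32,0],0],[[-15,-57,0],0],[[-22,-83,0],0],[[-29,-109,0],0]]' | grep -E 'pos|force'
python3 -m creep '[[[-7,-26,0],0],[[-13,-51,0],0],[[-20,-76,0],0],[[-26,-100,0],0],[[-31,-120,0],0]]'  | grep -E 'pos|force'
python3 -m creep '[[[-3,-10,0],-0.02],[[-5,-17,0],-0.05],[[-5,-18,0],-0.08],[[-5,-18,0],-0.096],[[-5,-18,0],-0.096]]'  | grep -E 'pos|force'
python3 -m creep '[[[0,0,0],0],[[0,0,0],0],[[0,0,0],0]]'  | grep -E 'pos|force'
python3 - <<'E'
from h import *
s=st(); go([.5382,.0637,.217],81.75)
c=snap('scene','s3.png')
E
```

```text
position: [0.5357, 0.2047, 0.3601]
ft_force: [0.8, -0.8, -2.5]
grasp_force: 59.6
position: [0.5371, 0.0798, 0.3604]
ft_force: [-0.1, -0.2, -2.1]
grasp_force: 59.6
position: [0.5378, 0.0637, 0.3605]
ft_force: [0.6, 0.3, -3.1]
grasp_force: 59.6
position: [0.5381, 0.0644, 0.3608]
ft_force: [0.7, 0.4, -2.0]
grasp_force: 59.6
{'clock': 6.0833, 'joint_pos': [-0.5147, 0.1171, 0.3428, 1.6109, -0.0398, 1.4207, 1.2588], 'position': [0.5381, 0.0644, 0.3608], 'ee_rot': [0.0719, 0.9974, 0.0, -0.0001], 'ft_force': [0.6637, 0.4237, -1.9807], 'grip_width': 0.1788, 'grasp_force': 59.5711}
 shift [ -0.3  -0.7 143.8] twist 0.0001 yang now 81.76 tilt z [-2.e-04  0.e+00 -1.e+00]
```

View pics/s3.png

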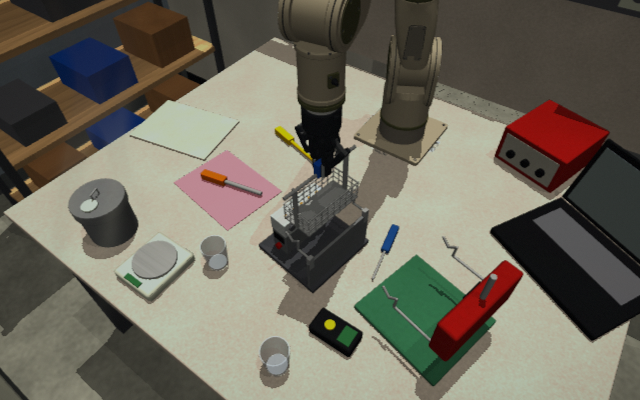

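The scene shows the basket held level above the heater gap around (322,195), with the handle still in the gripper. I'll lower it.

```bash
python3 -m creep '[[[0,-0.5,15],0],[[0,-0.5,35],0],[[0,-0.5,55],0],[[0,-0.5,75],0],[[0,-0.5,85],0]]' | grep -E 'pos|force'
python3 -m creep '[[[0,0,10],0],[[0,0,20],0],[[0,0,30],0],[[0,0,38],0],[[0,0,38],0]]'  | grep -E 'pos|force'
python3 - <<'E'
from h import *
s=st(); go([.5382,.0637,.216],81.75)
E
```

```text
position: [0.5372, 0.0638, 0.2735]
ft_force: [-0.0, 0.8, -2.5]
grasp_force: 59.5
position: [0.5375, 0.0637, 0.2363]
ft_force: [0.1, -0.0, -2.6]
grasp_force: 59.5
{'clock': 6.9667, 'joint_pos': [-0.5006, 0.1985, 0.3364, 1.7882, -0.0706, 1.1687, 1.2845], 'position': [0.5375, 0.0637, 0.2363], 'ee_rot': [0.0718, 0.9974, -0.0003, -0.001], 'ft_force': [0.0505, -0.0015, -2.5662], 'grip_width': 0.1768, 'grasp_force': 59.5026}
 shift [-0.7  0.1 20.3] twist 0.0002 yang now 81.76 tilt z [-2.e-03 -5.e-04 -1.e+00]
```

```bash
python3 -m creep '[[[-0.5,0,5],0],[[-0.5,0,10],0],[[-0.5,0,15],0],[[-0.5,0,19],0],[[-0.5,0,19],0]]' | grep -E 'pos|force'
python3 -m creep '[[[0,0,0.5],0],[[0,0,1],0],[[0,0,1],0]]'  | grep -E 'pos|force'
python3 - <<'E'
from h import *
s=st()
E
```

```text
position: [0.5382, 0.0636, 0.218]
ft_force: [0.4, 0.9, -2.8]
grasp_force: 59.6
position: [0.5387, 0.0637, 0.2181]
ft_force: [-0.1, 0.1, -3.6]
grasp_force: 59.6
{'clock': 7.6333, 'joint_pos': [-0.497, 0.2177, 0.3348, 1.8072, -0.0788, 1.1291, 1.2912], 'position': [0.5387, 0.0637, 0.2181], 'ee_rot': [0.0718, 0.9974, 0.0001, 0.0002], 'ft_force': [-0.1494, 0.057, -3.5864], 'grip_width': 0.1772, 'grasp_force': 59.592}
```

```bash
python3 -m creep '[[[0,0,1],0],[[0,0,2],0],[[0,0,2],0],[[0,0,2],0]]' | grep -E 'pos|force'
python3 -m creep '[[[0,0,1],0],[[0,0,1],0],[[0,0,1],0]]' | grep -E 'pos|force'
python3 -m creep '[[[0,0,1],0],[[0,0,1],0],[[0,0,1],0]]' | grep -E 'pos|force'
```

```text
position: [0.5388, 0.0639, 0.2161]
ft_force: [0.4, 1.1, -1.4]
grasp_force: 60.0
position: [0.5389, 0.0639, 0.2158]
ft_force: [-2.8, 0.7, 7.3]
grasp_force: 61.2
position: [0.5389, 0.0639, 0.2156]
ft_force: [-5.7, -0.1, 14.2]
grasp_force: 62.3
```

```bash
python3 -m creep '[[[0,0,-1.5],0],[[0,0,-1.5],0],[[0,0,-1.5],0]]' | grep -E 'pos|force'
python3 -m creep '[[[0,0,0],0],[[0,0,0],0],[[0,0,0],0],[[0,0,0],0],[[0,0,0],0]]' 0.6 | grep -E 'pos|force|width'
python3 -m creep '[[[0,0,-5],0],[[0,0,-15],0],[[0,0,-40],0],[[0,0,-70],0],[[0,0,-100],0]]' | grep -E 'pos|force'
python3 -m creep '[[[0,0,-30],0],[[0,0,-60],0],[[0,-40,-60],0],[[0,-80,-60],0],[[0,-120,-60],0]]' 1 | grep -E 'pos|force'
python3 - <<'E'
from h import *
s=st()
c=snap('top','t4.png');np.savez('t4.npz',**c); d=snap('scene');np.savez('s4.npz',**d)
im=np.vstack([cv2.resize(c['pixels'][130:250,250:490],(720,360)), cv2.resize(d['pixels'][130:300,160:460],(720,408))[:240*1+0] if 0 else cv2.resize(d['pixels'][160:260,200:420],(528,240)) if 0 else cv2.resize(d['pixels'][160:280,200:440],(720,240) if 0 else (720,360))[:240]])
cv2.imwrite('pics/c4.png',im[:,:,::-1])
E
```

```text
position: [0.5389, 0.0638, 0.2159]
ft_force: [-1.1, 0.7, 5.2]
grasp_force: 60.6
position: [0.5385, 0.0636, 0.2152]
ft_force: [-0.1, 0.0, -0.4]
grip_width: 0.598
grasp_force: 0.0
position: [0.5383, 0.0635, 0.3173]
ft_force: [0.6, 0.3, -0.5]
grasp_force: 0.0
position: [0.521, -0.0563, 0.377]
ft_force: [0.6, -0.7, -0.6]
grasp_force: 0.0
{'clock': 9.9667, 'joint_pos': [-0.3926, 0.066, 0.4389, 1.6317, -0.0287, 1.4481, 1.4774], 'position': [0.521, -0.0563, 0.377], 'ee_rot': [0.0711, 0.9975, 0.0002, 0.001], 'ft_force': [0.6354, -0.719, -0.6186], 'grip_width': 1.0029, 'grasp_force': 0.0}
```

View pics/c4.png

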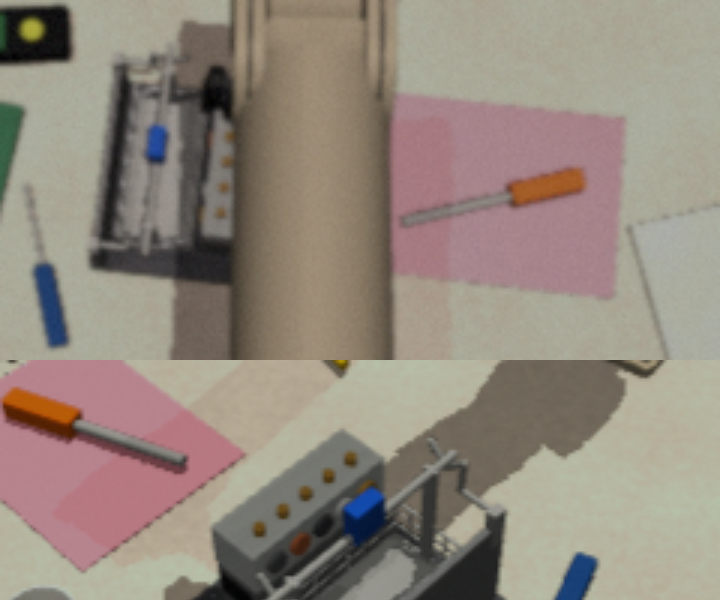

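The basket hangs in both Vs at the heater, with its handle at (157,142) in the top part of the picture. The orange drift is still on the mat, tip at (405,220) and handle at (547,187). I'll locate the drift more precisely.

```bash
cat >> h.py <<'E'
def drift(c):
    """orange handle on mat: centre and rod direction by colour/depth"""
    W=world(c); hsv=cv2.cvtColor(c['pixels'],cv2.COLOR_RGB2HSV); H,S,V=[hsv[...,i].astype(int) for i in range(3)]
    x,y,z=[W[...,i] for i in range(3)]
    m=((H<16)&(S>150)&(V>90)&(z<.05)&(z>.019)&(y<-.1)&(x>.3)&(x<.8)).astype(np.uint8)
    k,L,s,_=cv2.connectedComponentsWithStats(m); m=L==1+np.argmax(s[1:,4])
    r=cv2.minAreaRect(W[m][:,:2].astype(np.float32)*1000); ctr=np.array(r[0])
    b=cv2.boxPoints(r); e=b[1]-b[0]; f=b[2]-b[1]; a=e if np.hypot(*e)>np.hypot(*f) else f
    a=a/np.hypot(*a); a=a if a[1]>0 else -a
    n=np.array([-a[1],a[0]]); X=(W[...,:2]*1000-ctr); u=X@a; v=X@n
    rod=(u>45)&(u<165)&(abs(v)<30)&(z>.0085)&(z<.03)
    res=None
    if rod.sum()>10:
        p=np.polyfit(u[rod],v[rod],1); d=a+p[0]*n; d/=np.hypot(*d); res=np.degrees(np.arctan2(d[1],d[0])).round(2),u[rod].max().round(1)
    print('handle',m.sum(),np.round(r[0],1),np.round(r[1],1),'axis',np.degrees(np.arctan2(a[1],a[0])).round(2),'rod',rod.sum(),res,'z',W[m][:,2].mean().round(4),'grip',(ctr+20*a).round(1))
E
python3 - <<'E'
from h import *
for n in ('t4','s4','top0','scene0'): drift(dict(np.load(n+'.npz')))
go([.511,-.325,.22],14)
E
```

```text
handle 162 [ 515.1 -345.5] [22.3 77.5] axis 102.3 rod 150 (np.float64(101.78), np.float64(165.0)) z 0.0262 grip [ 510.8 -325.9]
handle 172 [ 517.8 -344.6] [25.9 79.5] axis 103.97 rod 155 (np.float64(101.6), np.float64(160.4)) z 0.0252 grip [ 513.  -325.2]
handle 162 [ 515.  -345.1] [23.3 77.4] axis 102.42 rod 139 (np.float64(101.31), np.float64(163.0)) z 0.0262 grip [ 510.7 -325.5]
handle 169 [ 518.2 -345.5] [24.2 81.9] axis 101.83 rod 155 (np.float64(101.62), np.float64(162.1)) z 0.0253 grip [ 514.1 -325.9]
 shift [ -30.9 -260.5  157.6] twist 1.1724 yang now 81.17 tilt z [ 0.0021 -0.0015 -1.    ]
```

```bash
python3 -m creep '[[[-3,-28,0],0.12],[[-7,-58,20],0.24],[[-10,-88,40],0.36],[[-14,-118,60],0.48],[[-17,-148,80],0.6]]' | grep -E 'pos|force'
python3 - <<'E'
from h import *
go([.512,-.3255,.22],11.8)
E
```

```text
position: [0.5169, -0.2053, 0.2957]
ft_force: [0.7, 0.1, -0.2]
grasp_force: 0.0
 shift [-78.2 -91.5  75.7] twist 0.6153 yang now 47.06 tilt z [ 1.7e-03  1.0e-04 -1.0e+00]
```

```bash
python3 -m creep '[[[-16,-18,15],0.12],[[-32,-37,30],0.24],[[-48,-56,45],0.36],[[-64,-75,60],0.48],[[-78,-92,76],0.6]]' | grep -E 'pos|force'
python3 -m creep '[[[0,0,0],0.015],[[0,0,0],0.015],[[0,0,0],0.015]]' | grep -E 'pos|force'
python3 - <<'E'
from h import *
c=snap('wrist','w5.png');np.savez('w5.npz',**c); drift(c)
go([.512,-.3255,.0785],11.8)
E
```

```text
position: [0.5122, -0.326, 0.2198]
ft_force: [-0.2, -0.6, 0.8]
grasp_force: 0.0
position: [0.5127, -0.3239, 0.2201]
ft_force: [0.1, 0.1, 0.8]
grasp_force: 0.0
handle 1962 [ 515.7 -346.2] [23.2 77. ] axis 101.4 rod 2248 (np.float64(101.63), np.float64(160.4)) z 0.0258 grip [ 511.7 -326.6]
 shift [ -1.7  -1.6 141.8] twist 0.0091 yang now 12.32 tilt z [ 1.3e-03  4.0e-04 -1.0e+00]
```

View pics/w5.png

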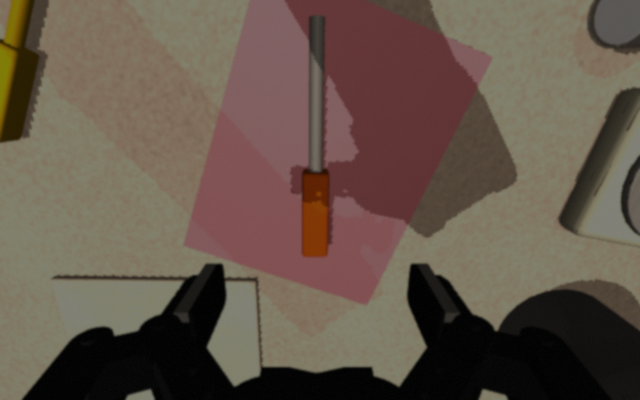

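The wrist view shows the drift centred below the open fingers, rod upwards from (315,170) to (317,18) and the handle at (315,215). Descending.

```bash
python3 -m creep '[[[-2,-1.5,20],0.01],[[-2,-1.5,50],0.01],[[-2,-1.5,80],0.01],[[-2,-1.5,105],0.01],[[-2,-1.5,115],0.01]]' | grep -E 'pos|force'
python3 -m creep '[[[0,0,0],0],[[0,0,0],0],[[0,0,0],0]]' | grep -E 'pos|force'
python3 - <<'E'
from h import *
go([.5117,-.3265,.0785],11.7)
E
```

```text
position: [0.5108, -0.3246, 0.102]
ft_force: [-1.0, 1.9, -0.1]
grasp_force: 0.0
position: [0.5121, -0.3271, 0.1064]
ft_force: [0.4, -1.7, 0.2]
grasp_force: 0.0
 shift [ 0.7 -0.4 27.9] twist -0.0015 yang now 11.62 tilt z [ 2.7e-03 -9.0e-04 -1.0e+00]
```

```bash
python3 -m creep '[[[0,0,8],0],[[0,0,16],0],[[0,0,23],0],[[0,0,27],0],[[0,0,27],0]]' | grep -E 'pos|force'
python3 -m creep '[[[0,0,0],0],[[0,0,0],0],[[0,0,0],0],[[0,0,0],0],[[0,0,0],0]]' 0 40 | grep -E 'pos|force|width'
python3 -m creep '[[[0,0,0],0],[[0,0,0],0],[[0,0,0],0],[[0,0,0],0],[[0,0,0],0]]' 0 100 | grep -E 'pos|force|width'
```

```text
position: [0.5105, -0.3264, 0.0761]
ft_force: [-0.9, 0.2, -0.7]
grasp_force: 0.0
position: [0.5112, -0.3268, 0.0776]
ft_force: [6.3, 0.9, 1.6]
grip_width: 0.3
grasp_force: 2.9
position: [0.5113, -0.327, 0.078]
ft_force: [-0.7, 0.9, 6.7]
grip_width: 0.258
grasp_force: 99.0
```

```bash
python3 -m creep '[[[0,0,-10],0],[[0,0,-30],0],[[0,0,-55],0],[[0,0,-80],0],[[0,0,-93],0]]' | grep -E 'pos|force'
python3 -m creep '[[[0,0,0],0],[[0,0,0],0],[[0,0,0],0]]' | grep -E 'pos|force|width'
cat >> h.py <<'E'
TH=np.radians(-8.3); O=np.array([.5275,-.0115])
def h2w(X,Y,z): return np.r_[O+np.array([[np.cos(TH),-np.sin(TH)],[np.sin(TH),np.cos(TH)]])@[X,Y],z]
E
python3 - <<'E'
from h import *
c=snap('wrist','w6.png');np.savez('w6.npz',**c)
s=st(); M=R.from_quat(s['ee_rot']).as_matrix()
T=(world(c)-s['position'])@M*1000   # tool frame mm
hs=cv2.cvtColor(c['pixels'],cv2.COLOR_RGB2HSV)
m=(T[...,0]>10)&(T[...,0]<160)&(abs(T[...,1])<25)&(T[...,2]>35)&(T[...,2]<85)
P=T[m]
for a in range(20,150,10):
    q=P[(P[:,0]>=a)&(P[:,0]<a+10)]
    if len(q): print(a,len(q),'y',np.percentile(q[:,1],[3,97]).round(1),'top z',np.percentile(q[:,2],5).round(1))
print(P[:,0].max())
go(h2w(.052,-.195,.171),-8.3)
E
```

```text
position: [0.5115, -0.3275, 0.1735]
ft_force: [0.3, -1.1, -0.9]
grasp_force: 98.2
position: [0.5106, -0.3262, 0.169]
ft_force: [1.1, 0.1, -2.2]
grip_width: 0.259
grasp_force: 98.2
{'clock': 13.8333, 'joint_pos': [-0.0485, 0.4714, 0.6939, 1.6986, -0.3325, 1.0952, 0.949], 'position': [0.5105, -0.3262, 0.1688], 'ee_rot': [0.6321, 0.7749, -0.0002, -0.0012], 'ft_force': [-0.6388, 0.4259, -1.8748], 'grip_width': 0.2598, 'grasp_force': 98.1709}
20 985 y [-9.8  8.5] top z 53.8
30 596 y [-6.5  4.8] top z 57.3
40 627 y [-6.4  4.9] top z 57.3
50 672 y [-6.2  5. ] top z 57.4
60 727 y [-6.5  4.8] top z 57.3
70 781 y [-6.3  4.8] top z 57.3
80 842 y [-6.2  4.9] top z 57.2
90 916 y [-6.4  4.8] top z 57.3
100 993 y [-6.2  5. ] top z 57.2
110 406 y [-6.6  5. ] top z 57.3
114.75434273478092
 shift [103.8  62.4  -2.1] twist 0.347 yang now 11.58 tilt z [-0.0021  0.0011 -1.    ]
```

View pics/w6.png

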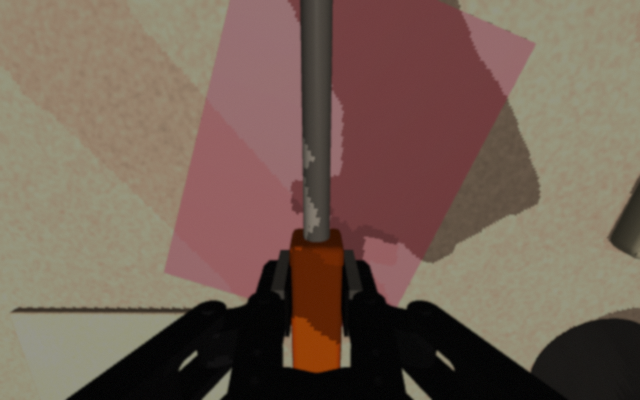

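The drift is held straight: the rod runs up from (317,235) along the tool's x and is level, with its axis 63 mm below the TCP. Now I move in front of bore 4.

```bash
python3 -m creep '[[[15,10,0],0.07],[[35,22,0],0.14],[[58,35,0],0.21],[[80,48,-1],0.28],[[95,56,-1],0.345]]' | grep -E 'pos|force'
python3 -m creep '[[[0,0,0],0],[[0,0,0],0],[[0,0,0],0]]' | grep -E 'pos|force|width'
cat >> h.py <<'E'
def look(fn):
    """rod & bores seen by scene/top/wrist, in heater frame (mm)"""
    s=st(); g=s['position']; d=g[:2]-O; 
    print('TCP heater frame',np.round([1000*(np.cos(TH)*d[0]+np.sin(TH)*d[1]),1000*(-np.sin(TH)*d[0]+np.cos(TH)*d[1])],1))
    for n in ('scene','wrist'):
        c=snap(n); W=world(c); d=W[...,:2]-O
        X=1000*(np.cos(TH)*d[...,0]+np.sin(TH)*d[...,1]); Y=1000*(-np.sin(TH)*d[...,0]+np.cos(TH)*d[...,1]); Z=W[...,2]*1000
        m=(Z>95)&(Z<118)&(Y<-27)&(Y>-150)&(abs(X)<90)
        if m.sum()>10:
            far=m&(Y>Y[m].max()-15)
            print(n,m.sum(),'tip Y',np.percentile(Y[m],99).round(1),'rod X',np.percentile(X[far],[5,95]).round(1),'top Z',np.percentile(Z[far],95).round(1),'X all',np.median(X[m]).round(1))
        b=(abs(Z-129)<4)&(abs(X)<85)&(Y>-40)&(Y<35)
        if b.sum()>100: print('  block',b.sum(),np.round(cv2.minAreaRect(np.c_[X[b],Y[b]].astype(np.float32)),1) if 0 else [np.round(q,1) for q in cv2.minAreaRect(np.c_[X[b],Y[b]].astype(np.float32))])
        if fn: cv2.imwrite('pics/%s_%s.png'%(fn,n),c['pixels'][:,:,::-1])
E
python3 - <<'E'
from h import *
look('a7'); go(h2w(.052,-.195,.1703),-8.3)
E
```

```text
position: [0.5473, -0.2195, 0.1699]
ft_force: [0.2, 0.3, -2.0]
grasp_force: 98.1
position: [0.5462, -0.2231, 0.1706]
ft_force: [0.3, -0.6, -1.6]
grip_width: 0.257
grasp_force: 98.1
{'clock': 14.5, 'joint_pos': [-0.2888, 0.4481, 0.7535, 1.7434, -0.3403, 1.087, 0.4341], 'position': [0.5462, -0.2231, 0.1706], 'ee_rot': [0.7557, 0.6549, -0.0007, -0.0004], 'ft_force': [0.292, -0.5813, -1.6199], 'grip_width': 0.2571, 'grasp_force': 98.09}
TCP heater frame [  49.  -206.7]
scene 138 tip Y -65.2 rod X [44.6 54. ] top Z 112.4 X all 50.4
  block 916 [array([0.2, 1.1]), array([152.4,  52.5]), np.float64(0.4)]
wrist 4834 tip Y -94.1 rod X [42.7 53.3] top Z 113.3 X all 47.9
 shift [12.3  2.9  0.7] twist 0.0006 yang now -8.26 tilt z [-8.e-04 -4.e-04 -1.e+00]
```

View pics/a7_wrist.png

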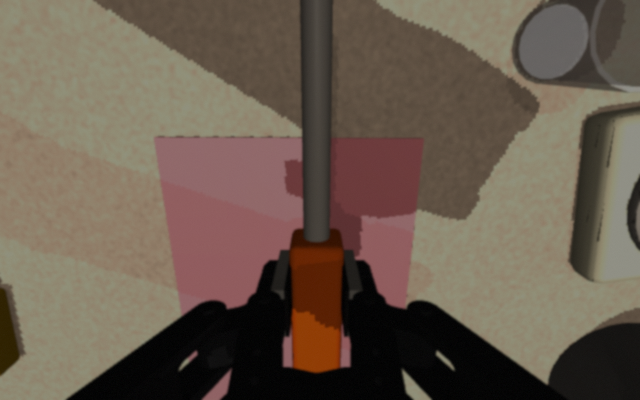

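Rod aligned and level, tip about 40 mm before the entry. Inserting into bore 4.

```bash
python3 -m creep '[[[5,3.5,0.5],0],[[20,3.5,0.5],0],[[35,3.5,0.5],0],[[48,3.5,0.5],0],[[53,3.5,0.5],0]]' | grep -E 'pos|force'
python3 -m creep '[[[5,0,0],0],[[10,0,0],0],[[16,0,0],0],[[22,0,0],0],[[28,0,0],0]]' | grep -E 'pos|force'
python3 - <<'E'
from h import *
look(None); go(h2w(.0525,-.108,.1703),-8.3)
E
```

```text
position: [0.5585, -0.1684, 0.1707]
ft_force: [0.8, -0.3, -1.9]
grasp_force: 98.2
position: [0.5617, -0.1434, 0.171]
ft_force: [0.1, -4.5, -1.3]
grasp_force: 98.1
{'clock': 15.4333, 'joint_pos': [-0.4292, 0.4185, 0.7422, 1.7715, -0.3167, 1.0747, 0.2786], 'position': [0.5617, -0.1434, 0.171], 'ee_rot': [0.7563, 0.6543, -0.0002, 0.0003], 'ft_force': [0.0567, -4.5372, -1.2732], 'grip_width': 0.2567, 'grasp_force': 98.1442}
TCP heater frame [  52.9 -125.6]
scene 208 tip Y -37.7 rod X [49.2 57.9] top Z 113.7 X all 56.1
  block 917 [array([0. , 0.9]), array([152.,  53.]), np.float64(0.4)]
wrist 7544 tip Y -27.9 rod X [46.6 57.2] top Z 113.5 X all 52.0
  block 15555 [array([ 12.1, -19.4]), array([ 11.2, 124.4]), np.float64(90.0)]
 shift [15.5 -0.5  0.5] twist 0.0032 yang now -8.12 tilt z [ 1.0e-04  1.1e-03 -1.0e+00]
```

```bash
python3 -m creep '[[[4,0,0],0],[[8,0,0],0],[[12,0,0],0],[[16,0,0],0],[[18,0,0],0]]' | grep -E 'pos|force'
python3 -m creep '[[[0,0,0],0],[[0,0,0],0],[[-15,0,0],0],[[-40,0,0],0],[[-70,0,0],0]]' | grep -E 'pos|force'
python3 - <<'E'
from h import *
c=snap('scene'); t=snap('top')
im=np.vstack([cv2.resize(c['pixels'][160:280,250:400],(750,600))])
cv2.imwrite('pics/c8.png',im[:,:,::-1]); go(h2w(.0527,-.108,.1703),-8.3)
E
```

```text
position: [0.5646, -0.1239, 0.1708]
ft_force: [0.4, -0.2, -1.3]
grasp_force: 98.1
position: [0.5549, -0.1935, 0.1708]
ft_force: [0.7, 0.3, -1.5]
grasp_force: 98.1
 shift [75.1  0.2  0.9] twist -0.0052 yang now -8.6 tilt z [ 1.e-04 -3.e-03 -1.e+00]
```

View pics/c8.png

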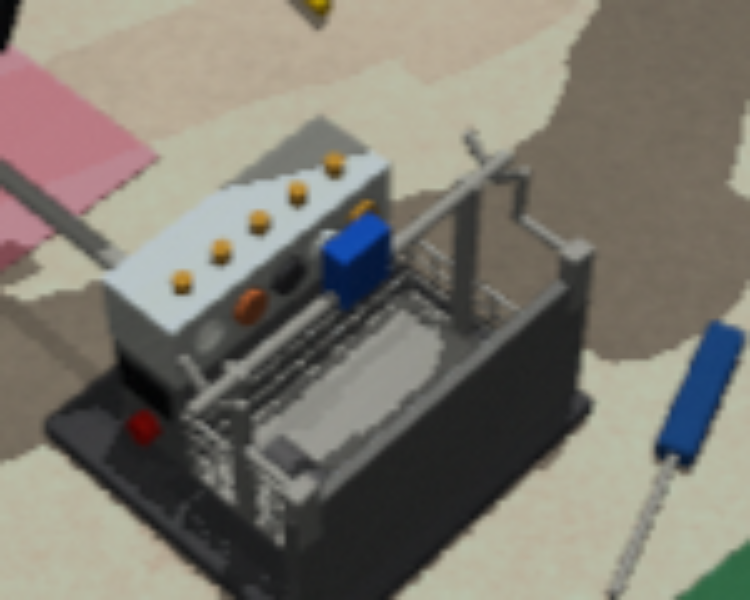

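A grey specimen now lies in the basket at (290,455), and bore 4's exit is open. Copper (250,305), dark (288,275), bright (325,242) and brass (362,210) remain. Next is bore 3.

```bash
python3 -m creep '[[[-2,-10,0],0],[[-2,-20,0],0],[[-2,-26,0],0.003],[[-2,-26,0],0.003],[[-2,-26,0],0.003]]' | grep -E 'pos|force'
python3 - <<'E'
from h import *
go(h2w(.0265,-.107,.1703),-8.3)
E
```

```text
position: [0.5287, -0.1923, 0.1711]
ft_force: [0.5, -0.2, -1.6]
grasp_force: 98.4
 shift [71.7 -0.8  0.8] twist -0.001 yang now -8.36 tilt z [ 7.e-04  4.e-04 -1.e+00]
```

```bash
python3 -m creep '[[[6,0,0.5],0],[[15,0,0.5],0],[[24,0,0.5],0],[[30,0,0.5],0],[[35,0,0.5],0]]' | grep -E 'pos|force'
python3 -m creep '[[[6,0,0],0],[[12,0,0],0],[[18,0,0],0],[[24,0,0],0],[[30,0,0],0]]' | grep -E 'pos|force'
python3 -m creep '[[[4,0,0],0],[[7,0,0],0],[[7,0,0],0]]' | grep -E 'pos|force'
python3 - <<'E'
from h import *
go(h2w(.0265,-.107,.1703),-8.3)
E
python3 -m creep '[[[-15,0,0],0],[[-45,0,0],0],[[-72,0,0],0],[[-72,0,0],0],[[-72,-13,0],0]]' | grep -E 'pos|force'
python3 -m creep '[[[0,-13,0],0],[[0,-13,0],0],[[0,-13,0],0]]' | grep -E 'pos|force'
python3 - <<'E'
from h import *
go(h2w(.0007,-.107,.1703),-8.3)
E
```

```text
position: [0.5339, -0.1568, 0.1703]
ft_force: [-0.8, -4.5, -2.0]
grasp_force: 98.4
position: [0.538, -0.1271, 0.1703]
ft_force: [-0.6, 0.7, -1.9]
grasp_force: 98.3
position: [0.5392, -0.1201, 0.1703]
ft_force: [0.9, -0.2, -1.8]
grasp_force: 98.3
 shift [-1.2 -0.7  0. ] twist 0.0003 yang now -8.28 tilt z [-0.e+00  8.e-04 -1.e+00]
position: [0.5163, -0.1927, 0.1707]
ft_force: [-0.8, 1.0, -0.8]
grasp_force: 98.4
position: [0.5027, -0.1886, 0.1705]
ft_force: [1.2, 0.5, -1.5]
grasp_force: 98.4
 shift [71.9 -0.4  0.3] twist -0.0014 yang now -8.38 tilt z [ 6.e-04  8.e-04 -1.e+00]
```

Bore 3 is pushed through. Bore 2 is next, then step over to bore 1.

```bash
python3 -m creep '[[[6,0,0],0],[[15,0,0],0],[[24,0,0],0],[[30,0,0],0],[[35,0,0],0]]' | grep -E 'pos|force'
python3 -m creep '[[[6,0,0],0],[[12,0,0],0],[[18,0,0],0],[[24,0,0],0],[[30,0,0],0]]' | grep -E 'pos|force'
python3 -m creep '[[[4,0,0],0],[[7,0,0],0],[[7,0,0],0]]' | grep -E 'pos|force'
python3 - <<'E'
from h import *
go(h2w(.0007,-.107,.1703),-8.3)
E
python3 -m creep '[[[-15,0,0],0],[[-45,0,0],0],[[-72,0,0],0],[[-72,0,0],0],[[-72,-13,0],0]]' | grep -E 'pos|force'
python3 -m creep '[[[0,-13,0],0],[[0,-13,0],0],[[0,-13,0],0]]' | grep -E 'pos|force'
python3 - <<'E'
from h import *
go(h2w(-.0253,-.107,.1703),-8.3)
E
```

```text
position: [0.5082, -0.153, 0.1703]
ft_force: [-0.5, -4.8, -2.1]
grasp_force: 98.5
position: [0.5123, -0.1233, 0.1703]
ft_force: [-0.1, -0.1, -2.2]
grasp_force: 98.4
position: [0.5134, -0.1163, 0.1703]
ft_force: [0.4, -0.3, -2.2]
grasp_force: 98.4
 shift [-1.3 -0.5  0. ] twist 0.0003 yang now -8.28 tilt z [-1.e-04  8.e-04 -1.e+00]
position: [0.4906, -0.1888, 0.1707]
ft_force: [-0.3, 0.4, -1.4]
grasp_force: 98.5
position: [0.477, -0.1849, 0.1705]
ft_force: [0.1, 0.7, -1.4]
grasp_force: 98.6
 shift [71.8 -0.4  0.3] twist -0.0014 yang now -8.38 tilt z [ 6.e-04  8.e-04 -1.e+00]
```

```bash
python3 -m creep '[[[6,0,0],0],[[15,0,0],0],[[24,0,0],0],[[30,0,0],0],[[35,0,0],0]]' | grep -E 'pos|force'
python3 -m creep '[[[6,0,0],0],[[12,0,0],0],[[18,0,0],0],[[24,0,0],0],[[30,0,0],0]]' | grep -E 'pos|force'
python3 -m creep '[[[4,0,0],0],[[7,0,0],0],[[7,0,0],0]]' | grep -E 'pos|force'
python3 -m creep '[[[-15,0,0],0],[[-45,0,0],0],[[-72,0,0],0],[[-72,0,0],0],[[-72,-13,0],0]]' | grep -E 'pos|force'
python3 -m creep '[[[0,-13,0],0],[[0,-13,0],0],[[0,-13,0],0]]' | grep -E 'pos|force'
python3 - <<'E'
from h import *
go(h2w(-.0513,-.107,.1703),-8.3)
c=snap('scene');cv2.imwrite('pics/c9.png',cv2.resize(c['pixels'][160:280,250:400],(750,600))[:,:,::-1])
E
```

```text
position: [0.4825, -0.1493, 0.1703]
ft_force: [-1.0, -4.0, -1.7]
grasp_force: 98.6
position: [0.4866, -0.1195, 0.1703]
ft_force: [-0.2, -0.1, -1.5]
grasp_force: 98.5
position: [0.4877, -0.1126, 0.1703]
ft_force: [-0.3, -0.1, -2.1]
grasp_force: 98.5
position: [0.465, -0.1849, 0.1707]
ft_force: [-0.6, 0.6, -0.7]
grasp_force: 98.6
position: [0.4512, -0.1811, 0.1705]
ft_force: [0.2, 0.6, -1.2]
grasp_force: 98.6
 shift [71.8 -0.4  0.3] twist -0.0014 yang now -8.38 tilt z [ 7.e-04  1.e-03 -1.e+00]
```

View pics/c9.png

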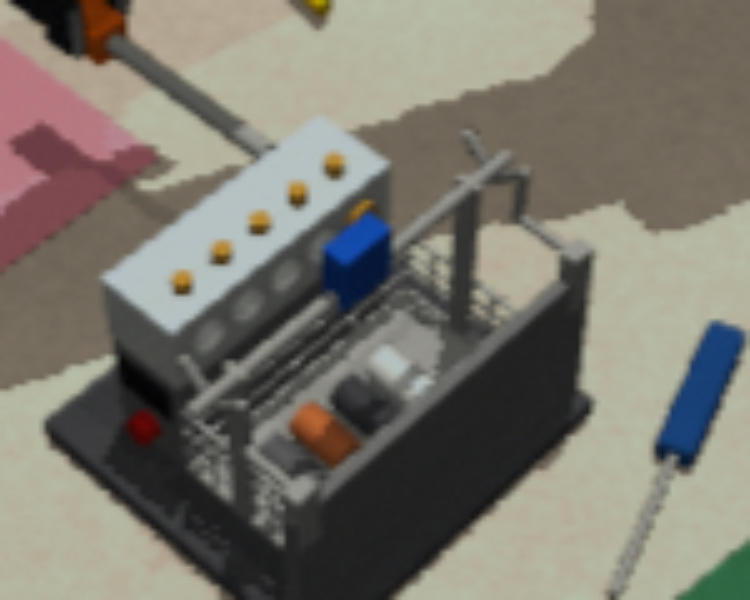

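Four specimens are in the basket: grey (285,455), copper (325,432), dark (362,402) and bright (398,368). Only the brass one remains, in bore 0.

```bash
python3 -m creep '[[[6,0,0],0],[[15,0,0],0],[[24,0,0],0],[[30,0,0],0],[[35,0,0],0]]' | grep -E 'pos|force'
python3 -m creep '[[[6,0,0],0],[[12,0,0],0],[[18,0,0],0],[[24,0,0],0],[[30,0,0],0]]' | grep -E 'pos|force'
python3 -m creep '[[[4,0,0],0],[[7,0,0],0],[[7,0,0],0]]' | grep -E 'pos|force'
python3 -m creep '[[[-15,0,0],0],[[-45,0,0],0],[[-80,0,0],0],[[-110,0,0],0],[[-110,0,0],0]]' | grep -E 'pos|force'
python3 - <<'E'
from h import *
st()
# drift middle on mat middle: rod axis along mat y (81.8deg); handle centre 40 behind grip+... extents grip-60..grip+140
a=np.radians(81.8); m=np.array([.5148,-.2985]); g=m-0.040*np.array([np.cos(a),np.sin(a)])
go(np.r_[g,.0785],-8.2,'place')
c=snap('scene');cv2.imwrite('pics/c10.png',cv2.resize(c['pixels'][160:280,250:400],(750,600))[:,:,::-1])
E
```

```text
position: [0.4567, -0.1455, 0.1703]
ft_force: [-0.9, -4.8, -2.0]
grasp_force: 98.6
position: [0.4608, -0.1158, 0.1704]
ft_force: [0.0, 0.7, -1.9]
grasp_force: 98.6
position: [0.4619, -0.1089, 0.1704]
ft_force: [-0.1, -0.0, -2.0]
grasp_force: 98.6
position: [0.4439, -0.2248, 0.1709]
ft_force: [-0.6, -0.4, -1.8]
grasp_force: 98.6
{'clock': 23.6833, 'joint_pos': [-0.3871, 0.2243, 0.8519, 1.9853, -0.1959, 1.0142, 0.4034], 'position': [0.4439, -0.2248, 0.1709], 'ee_rot': [0.7591, 0.651, -0.0007, 0.0012], 'ft_force': [-0.6368, -0.4369, -1.7884], 'grip_width': 0.2568, 'grasp_force': 98.5945}
place shift [-101.8   81.6   92.7] twist -0.0098 yang now -8.76 tilt z [ 5.0e-04 -2.7e-03 -1.0e+00]
```

View pics/c10.png

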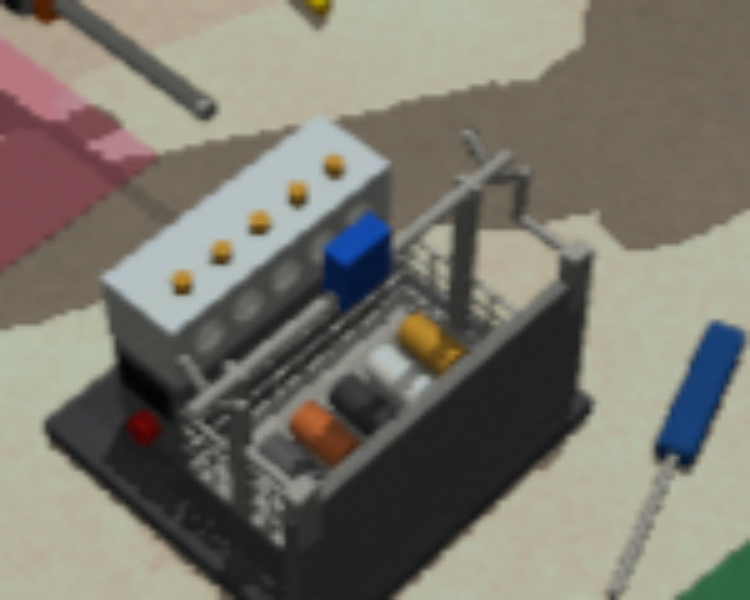

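All five specimens are in the basket, brass last at (435,340), and the exits are clear. Now I lay the drift back on its mat.

```bash
python3 -m creep '[[[-15,12,0],0],[[-40,32,0],-0.005],[[-66,53,0],-0.007],[[-90,73,0],-0.007],[[-102,81,0],-0.007]]' | grep -E 'pos|force'
python3 -m creep '[[[0,0,15],0],[[0,0,35],0],[[0,0,55],0],[[0,0,75],0],[[0,0,80],0]]' | grep -E 'pos|force'
python3 -m creep '[[[0,0,0],0],[[0,0,0],0],[[0,0,0],0]]' | grep -E 'pos|force'
python3 - <<'E'
from h import *
a=np.radians(81.8); m=np.array([.5148,-.2985]); g=m-0.040*np.array([np.cos(a),np.sin(a)])
go(np.r_[g,.0780],-8.2,'place')
E
```

```text
position: [0.5127, -0.3333, 0.1699]
ft_force: [-0.5, 0.4, -1.1]
grasp_force: 98.6
position: [0.5103, -0.3295, 0.0871]
ft_force: [-0.4, -0.5, -2.5]
grasp_force: 98.6
position: [0.5118, -0.3317, 0.0917]
ft_force: [0.4, 0.7, -0.8]
grasp_force: 98.6
place shift [-6.7 -1.8 13.7] twist 0.0044 yang now -7.95 tilt z [ 1.7e-03 -6.0e-04 -1.0e+00]
```

```bash
python3 -m creep '[[[-3,-1,4],0],[[-6,-1,8],0],[[-6,-1,11],0],[[-6,-1,12.5],0],[[-6,-1,12.5],0]]' | grep -E 'pos|force'
python3 -m creep '[[[0,0,0],0],[[0,0,0.5],0],[[0,0,0.5],0]]' | grep -E 'pos|force'
python3 -m creep '[[[0,0,0.7],0],[[0,0,0.7],0],[[0,0,0.7],0]]' | grep -E 'pos|force'
```

```text
position: [0.509, -0.3377, 0.078]
ft_force: [-1.5, -0.2, 1.8]
grasp_force: 98.8
position: [0.509, -0.3377, 0.078]
ft_force: [-3.3, 0.9, 7.5]
grasp_force: 100.1
position: [0.5091, -0.3377, 0.078]
ft_force: [-6.9, 4.1, 16.4]
grasp_force: 101.2
```

```bash
python3 -m creep '[[[0,0,-1],0],[[0,0,-1],0],[[0,0,-1],0]]' | grep -E 'pos|force'
python3 -m creep '[[[0,0,0],0],[[0,0,0],0],[[0,0,0],0],[[0,0,0],0],[[0,0,0],0]]' 0.7 | grep -E 'pos|force|width'
python3 -m creep '[[[0,0,-5],0],[[0,0,-20],0],[[0,0,-55],0],[[0,0,-95],0],[[0,0,-135],0]]' | grep -E 'pos|force'
python3 -m creep '[[[0,0,-40],0],[[0,0,-80],0],[[0,0,-120],0],[[0,0,-150],0],[[0,0,-150],0]]' 1 | grep -E 'pos|force'
python3 - <<'E'
from h import *
c=snap('wrist','w11.png'); np.savez('w11.npz',**c); drift(c); st()
go([.5385,.0637,.36],81.75)
E
```

```text
position: [0.5094, -0.3373, 0.078]
ft_force: [-1.7, 1.2, 5.8]
grasp_force: 99.7
position: [0.5093, -0.3372, 0.0775]
ft_force: [-0.8, -1.0, 0.3]
grip_width: 0.7
grasp_force: 0.0
position: [0.5086, -0.3375, 0.2152]
ft_force: [0.5, -1.0, -0.3]
grasp_force: 0.0
position: [0.5095, -0.339, 0.3708]
ft_force: [-0.3, -0.8, -0.0]
grasp_force: 0.0
handle 1023 [ 505.7 -356.7] [79.3 23.2] axis 82.23 rod 974 (np.float64(81.81), np.float64(159.6)) z 0.0257 grip [ 508.4 -336.9]
{'clock': 27.2833, 'joint_pos': [-0.157, 0.3536, 0.8851, 1.4417, -0.2747, 1.4677, 0.5839], 'position': [0.5092, -0.3385, 0.3675], 'ee_rot': [0.7548, 0.6559, 0.0014, 0.003], 'ft_force': [0.3723, -0.0324, -1.0054], 'grip_width': 0.9974, 'grasp_force': 0.0}
 shift [402.4 -27.1   6.6] twist -1.5667 yang now -8.02 tilt z [ 0.0061 -0.0026 -1.    ]
```

View pics/w11.png

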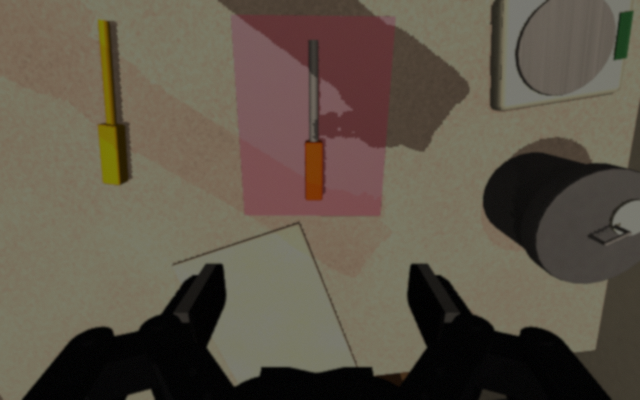

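The drift lies flat and wholly on the pink mat, from (313,40) to (314,200). Going back to the basket.

```bash
python3 -m creep '[[[36,-2,0],0],[[72,-5,0],0],[[108,-7,0],0],[[144,-10,0],0],[[180,-12,0],0]]' | grep -E 'pos|force'
python3 -m creep '[[[36,-2,0],-0.11],[[72,-5,0],-0.22],[[108,-7,0],-0.33],[[144,-10,0],-0.44],[[180,-12,0],-0.55]]' | grep -E 'pos|force'
python3 -m creep '[[[0,0,0],-0.1],[[0,0,0],-0.2],[[0,0,0],-0.3],[[0,0,0],-0.4],[[0,0,0],-0.5]]' | grep -E 'pos|force'
python3 -m creep '[[[0,0,0],-0.1],[[0,0,0],-0.2],[[0,0,0],-0.3],[[0,0,0],-0.4],[[0,0,0],-0.51]]' | grep -E 'pos|force'
python3 -m creep '[[[0,0,0],0],[[0,0,0],0],[[0,0,0],0]]' | grep -E 'pos|force'
python3 - <<'E'
from h import *
go([.5385,.0637,.316],81.75)
for n in ('scene','wrist'):
    c=snap(n);W=world(c);hsv=cv2.cvtColor(c['pixels'],cv2.COLOR_RGB2HSV); H,S,V=[hsv[...,i].astype(int) for i in range(3)]
    z=W[...,2]; m=(abs(H-115)<12)&(S>120)&(z>.172)&(z<.19)&(W[...,1]>0)&(W[...,1]<.15)
    if m.sum()>10: print(n,m.sum(),[np.round(q,1) for q in cv2.minAreaRect(W[m][:,:2].astype(np.float32)*1000)])
E
```

```text
position: [0.5214, -0.1559, 0.3625]
ft_force: [1.1, 0.4, 0.2]
grasp_force: 0.0
position: [0.5345, 0.024, 0.3628]
ft_force: [1.1, -0.5, -0.3]
grasp_force: 0.0
position: [0.5348, 0.0222, 0.3625]
ft_force: [0.6, 0.9, -0.4]
grasp_force: 0.0
position: [0.5348, 0.0222, 0.3625]
ft_force: [0.3, -0.2, -0.0]
grasp_force: 0.0
position: [0.5351, 0.0224, 0.3626]
ft_force: [0.4, 0.1, 0.6]
grasp_force: 0.0
 shift [ 3.  41.4 46.6] twist -0.0097 yang now 81.19 tilt z [-3.e-04 -0.e+00 -1.e+00]
scene 93 [array([542.5,  65.2]), array([16.3, 30. ]), np.float64(82.7)]
wrist 720 [array([540. ,  64.5]), array([15.9, 31.5]), np.float64(81.9)]
```

```bash
python3 -m creep '[[[1,15,0],-0.01],[[3,35,0],-0.01],[[3,41.5,0],-0.01],[[3,41.5,25],-0.01],[[3,41.5,50],-0.01]]' | grep -E 'pos|force'
python3 -m creep '[[[0,0,25],0],[[0,0,50],0],[[0,0,65],0],[[0,0,75],0],[[0,0,75],0]]' | grep -E 'pos|force'
python3 -m creep '[[[0,0,0],0],[[0,0,0],0],[[0,0,0],0]]' | grep -E 'pos|force'
python3 - <<'E'
from h import *
go([.5390,.0640,.216],81.75)
E
```

```text
position: [0.5392, 0.0653, 0.313]
ft_force: [0.3, 0.5, 0.1]
grasp_force: 0.0
position: [0.5377, 0.0642, 0.2358]
ft_force: [-0.2, 0.2, -0.7]
grasp_force: 0.0
position: [0.5392, 0.0641, 0.2389]
ft_force: [-0.0, 0.8, 1.3]
grasp_force: 0.0
 shift [ 0.2 -0.2 22.9] twist 0.0041 yang now 81.98 tilt z [ 1.9e-03  7.0e-04 -1.0e+00]
```

```bash
python3 -m creep '[[[0,0,8],0],[[0,0,15],0],[[0,0,21],0],[[0,0,21],0],[[0,0,21],0]]' | grep -E 'pos|force'
python3 -m creep '[[[0,0,0],0],[[0,0,0],0],[[0,0,0],0],[[0,0,0],0],[[0,0,0],0]]' 0 90 | grep -E 'pos|force|width'
python3 -m creep '[[[0,0,0],0],[[0,0,0],0],[[0,0,0],0],[[0,0,0],0],[[0,0,0],0]]' 0 90 | grep -E 'pos|force|width'
python3 -m creep '[[[0,0,-2],0],[[0,0,-5],0],[[0,0,-9],0],[[0,0,-14],0],[[0,0,-20],0]]' | grep -E 'pos|force|width'
```

```text
position: [0.5383, 0.064, 0.2161]
ft_force: [0.3, 1.0, 0.7]
grasp_force: 0.0
position: [0.5386, 0.0641, 0.2168]
ft_force: [1.0, 0.3, -1.2]
grip_width: 0.301
grasp_force: 0.0
position: [0.5387, 0.0643, 0.217]
ft_force: [-0.4, 2.5, 5.4]
grip_width: 0.175
grasp_force: 87.9
position: [0.5382, 0.0638, 0.2367]
ft_force: [0.0, -0.7, -4.7]
grip_width: 0.173
grasp_force: 87.7
```

```bash
python3 -m creep '[[[0,0,-12],0],[[0,0,-28],0],[[0,0,-46],0],[[0,0,-64],0],[[0,0,-82],0]]' | grep -E 'pos|force'
python3 -m creep '[[[0,0,-15],0],[[0,0,-30],0],[[0,0,-40],0],[[0,0,-43],0],[[0,0,-43],0]]' | grep -E 'pos|force'
python3 - <<'E'
from h import *
st(); go([.5340,.3197,.3615],76.2)
c=snap('scene');cv2.imwrite('pics/c12.png',cv2.resize(c['pixels'][100:280,200:500],(800,480))[:,:,::-1])
E
```

```text
position: [0.5385, 0.0638, 0.3206]
ft_force: [-0.1, -0.1, -5.3]
grasp_force: 87.9
position: [0.5387, 0.064, 0.3626]
ft_force: [0.6, -0.5, -6.6]
grasp_force: 87.9
{'clock': 32.8833, 'joint_pos': [-0.7084, 0.1201, 0.5595, 1.6166, -0.0647, 1.422, 1.2883], 'position': [0.5387, 0.064, 0.3626], 'ee_rot': [0.0699, 0.9976, 0.0003, 0.0007], 'ft_force': [0.5947, -0.4542, -6.5505], 'grip_width': 0.1762, 'grasp_force': 87.9314}
 shift [ 40.3 252.6   1.2] twist 0.101 yang now 81.99 tilt z [ 1.4e-03  6.0e-04 -1.0e+00]
```

View pics/c12.png

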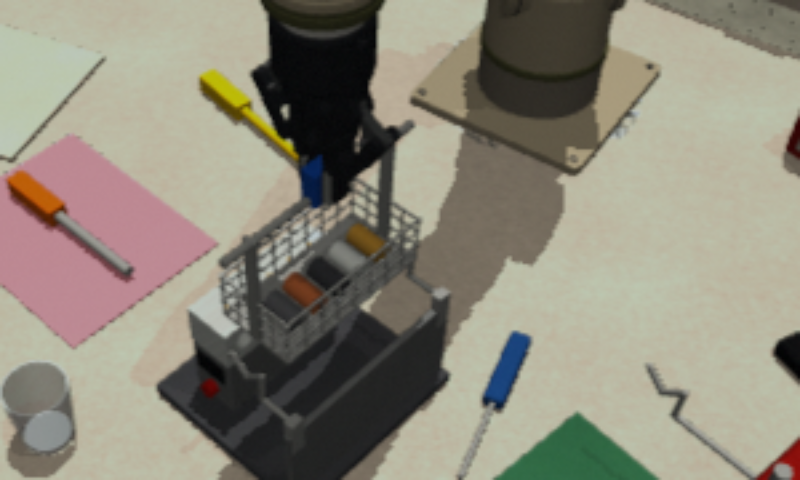

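All five specimens are in the level basket. Carrying it to the stand.

```bash
python3 -m creep '[[[1,8,0],0],[[4,24,0],0],[[7,44,0],0],[[10,65,0],0],[[14,86,0],0]]' | grep -E 'pos|force'
python3 -m creep '[[[3,21,0],0],[[7,42,0],0],[[10,63,0],0],[[13,84,0],0],[[17,105,0],0]]'  | grep -E 'pos|force'
python3 -m creep '[[[3,20,0],0.02],[[6,37,0],0.04],[[8,50,0],0.06],[[9.5,58,0],0.08],[[9.5,61.5,0],0.1]]'  | grep -E 'pos|force'
python3 -m creep '[[[0,0,0],0],[[0,0,0],0],[[0,0,0],0]]'  | grep -E 'pos|force'
python3 - <<'E'
from h import *
st(); go([.5338,.3197,.217],76.2)
E
```

```text
position: [0.5363, 0.1526, 0.3606]
ft_force: [-0.2, -0.3, -6.2]
grasp_force: 88.1
position: [0.5339, 0.2592, 0.3604]
ft_force: [1.1, 0.7, -5.9]
grasp_force: 88.1
position: [0.5325, 0.3222, 0.3601]
ft_force: [-0.7, -0.3, -5.9]
grasp_force: 88.1
position: [0.5338, 0.3188, 0.3615]
ft_force: [0.1, -0.2, -5.4]
grasp_force: 88.1
{'clock': 34.4333, 'joint_pos': [-0.9427, 0.3125, 0.4294, 1.4006, -0.1288, 1.4566, 0.8134], 'position': [0.5338, 0.3188, 0.3615], 'ee_rot': [0.1199, 0.9928, -0.0002, -0.0], 'ft_force': [0.0598, -0.2299, -5.4047], 'grip_width': 0.1728, 'grasp_force': 88.1099}
 shift [  0.2   0.9 144.5] twist 0.0004 yang now 76.22 tilt z [-1.e-04 -5.e-04 -1.e+00]
```

```bash
python3 -m creep '[[[0,0.5,12],0],[[0,0.5,30],0],[[0,0.5,50],0],[[0,0.5,70],0],[[0,0.5,85],0]]' | grep -E 'pos|force'
python3 -m creep '[[[0,0,10],0],[[0,0,20],0],[[0,0,30],0],[[0,0,37],0],[[0,0,37],0]]'  | grep -E 'pos|force'
python3 -m creep '[[[0,0,0],0],[[0,0,0],0],[[0,0,0],0]]'  | grep -E 'pos|force'
python3 - <<'E'
from h import *
go([.5338,.3197,.217],76.2)
E
```

```text
position: [0.5332, 0.3193, 0.2741]
ft_force: [0.7, -0.3, -4.5]
grasp_force: 88.1
position: [0.5333, 0.3199, 0.2382]
ft_force: [-0.2, 0.7, -6.5]
grasp_force: 88.1
position: [0.5341, 0.3204, 0.2406]
ft_force: [-0.1, -0.0, -5.2]
grasp_force: 88.1
 shift [ 0.1 -0.7 23.6] twist 0.001 yang now 76.26 tilt z [ 1.1e-03  9.0e-04 -1.0e+00]
```

```bash
python3 -m creep '[[[0,-0.5,6],0],[[0,-0.5,12],0],[[0,-0.5,17],0],[[0,-0.5,21],0],[[0,-0.5,21],0]]' | grep -E 'pos|force'
python3 -m creep '[[[0,0,1],0],[[0,0,1],0],[[0,0,1],0]]' | grep -E 'pos|force'
python3 -m creep '[[[0,0,1],0],[[0,0,1],0],[[0,0,1],0]]' | grep -E 'pos|force'
```

```text
position: [0.5334, 0.3201, 0.2179]
ft_force: [-1.2, 0.8, -5.1]
grasp_force: 88.1
position: [0.5336, 0.3199, 0.2178]
ft_force: [-0.4, 1.3, -5.5]
grasp_force: 88.5
position: [0.5338, 0.3202, 0.2172]
ft_force: [0.4, 3.1, -1.2]
grasp_force: 88.9
```

```bash
python3 -m creep '[[[0,0,0.5],0],[[0,0,0.5],0],[[0,0,0.5],0]]' | grep -E 'pos|force'
python3 -m creep '[[[0,0,0],0],[[0,0,0],0],[[0,0,0],0],[[0,0,0],0],[[0,0,0],0]]' 0.6 | grep -E 'pos|force|width'
python3 -m creep '[[[0,0,-5],0],[[0,0,-15],0],[[0,0,-40],0],[[0,0,-70],0],[[0,0,-100],0]]' | grep -E 'pos|force'
python3 -m creep '[[[0,-10,-30],0],[[0,-40,-60],0],[[0,-70,-80],0],[[0,-100,-80],0],[[0,-140,-80],0]]' | grep -E 'pos|force'
python3 -m creep '[[[0,0,0],0],[[0,0,0],0],[[0,0,0],0],[[0,0,0],0],[[0,0,0],0]]' | grep -E 'pos|force'
python3 - <<'E'
from h import *
st();c=snap('scene','s13.png'); drift(c); t=snap('top','t13.png'); drift(t)
E
```

```text
position: [0.5339, 0.3201, 0.217]
ft_force: [-0.7, 2.4, 6.1]
grasp_force: 89.6
position: [0.5336, 0.3194, 0.216]
ft_force: [1.1, -0.2, -1.0]
grip_width: 0.602
grasp_force: 0.0
position: [0.5335, 0.3194, 0.3182]
ft_force: [0.0, 0.2, -0.3]
grasp_force: 0.0
position: [0.5002, 0.1838, 0.3984]
ft_force: [0.4, -0.2, -0.5]
grasp_force: 0.0
position: [0.5003, 0.1848, 0.3961]
ft_force: [-0.7, 0.8, -0.0]
grasp_force: 0.0
{'clock': 38.35, 'joint_pos': [-0.8846, 0.0862, 0.4818, 1.575, -0.0399, 1.4905, 0.9314], 'position': [0.5003, 0.1848, 0.3961], 'ee_rot': [0.1188, 0.9929, -0.0002, -0.0001], 'ft_force': [-0.7123, 0.7958, -0.0015], 'grip_width': 0.6031, 'grasp_force': 0.0}
handle 156 [ 508.5 -356.8] [82.7 22.1] axis 82.12 rod 148 (np.float64(82.24), np.float64(163.4)) z 0.0253 grip [ 511.2 -337. ]
handle 166 [ 504.7 -355.7] [75.5 22.6] axis 83.61 rod 145 (np.float64(83.45), np.float64(163.0)) z 0.0258 grip [ 507.  -335.8]
```

View pics/s13.png

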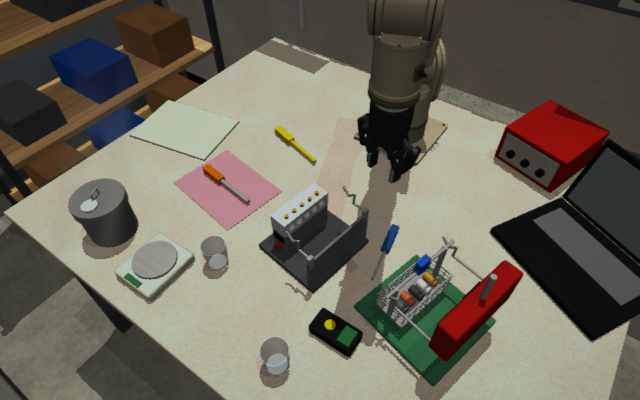

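The loaded basket hangs in both Vs on the stand (415,295). The drift lies on its mat (225,183), and the meter, probe and beakers haven't moved. I'll wait briefly in case the drift gets knocked, then hand in if nothing has changed.

```bash
for i in 1 2 3 4 5 6 7 8; do python3 -m creep '[[[0,0,0],0],[[0,0,0],0],[[0,0,0],0],[[0,0,0],0],[[0,0,0],0]]' >/dev/null; done
python3 - <<'E'
from h import *
drift(snap('scene')); drift(snap('top')); s=st()
W=world(snap('scene'))
print(manip.hand_in())
E
```

```text
handle 151 [ 492.7 -392.8] [78.7 23.4] axis 86.34 rod 139 (np.float64(86.79), np.float64(163.3)) z 0.0251 grip [ 494.  -372.8]
handle 163 [ 490.1 -392. ] [74.5 21.6] axis 88.59 rod 144 (np.float64(85.46), np.float64(164.8)) z 0.0263 grip [ 490.6 -372. ]
{'clock': 41.8833, 'joint_pos': [-0.8838, 0.0851, 0.4827, 1.5759, -0.0397, 1.4903, 0.9316], 'position': [0.5004, 0.1837, 0.3962], 'ee_rot': [0.1196, 0.9928, 0.0001, 0.0], 'ft_force': [0.4804, 1.0639, 0.4509], 'grip_width': 0.5983, 'grasp_force': 0.0}
the job is handed in; nothing more can be done
None
```

The job is handed in, but I made a mistake at the end. The drift was knocked about 36 mm during my final wait, and my script handed in without checking for that. The drift still lies flat on the pink mat, but its handle's rear end overhangs the mat's edge by roughly 5 mm, so that point may not pass. Everything else was done as asked: all five specimens were pushed into the basket without the fingers touching them, the loaded basket hangs on the weighing stand's hook, and the meter, probe and beakers were left alone.

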